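# Fill the vial block and hold the warmer's lid open

## Robot

A 6-joint arm with a two-finger parallel gripper is mounted at the origin on the work surface. World frame = base frame: x ahead of the robot, y to its left, z up, the work surface at z = 0. Lengths are in m, angles in rad, forces in N, time in s.
With the tool pointing down it reaches from about 0.35 to 0.875 m from the base axis. Payload 4.2 kg.
Tool frame: the origin (TCP) lies between the finger pads, 19 mm behind the fingertips; this is the grasp point; z points along the fingers, y is the line along which they close (so a half turn about z gives the same grasp; the last joint's range is limited). The gripper opens to 87 mm and grips with 3 to 60 N. Pads are 19 mm wide; open, the fingers measure 117 mm over their backs; the gripper's body (75 mm by 190 mm) begins 51 mm behind the grasp point.
Start: joints at [1.566, 0.385, 0.008, 0, -1.194, -0.259], TCP at [0.163, 0.603, 0.241] pointing down, gripper open.
Joint ranges: [-3.14, 3.14], [-1.21, 2.06], [-1.07, 1.41], [-3.16, 2.05], [-2.99, -0.16], [-3.1, 3.1]. Speed limits (rad/s): [2.79, 2.79, 3.14, 3.14, 3.14, 3.14].

## Interface

Orientations are given as a unit quaternion [x, y, z, w].
In Python, from plant import telemetry, cams, manip, finder gives the robot as it stands. The module is installed in compiled form; this text tells all that it offers.
- The arm moves only by the tool step_arm, never from a script. Its argument "series" is a list of rows, each a list of 3 entries, a list of its own where there are three numbers: the shift along the tool's x, y, z scaled (see below), then the turn, a rotation vector about the tool's x, y, z scaled (see below), then the opening, from -1 (shut) to 1 (fully open). A call has 1 to 20 rows; each row shifts and turns the commanded pose from where the row before left it, along the tool's axes as they then stand; what a row does not reach is not made up. The controller multiplies each number of a shift by 0.75 m and each number of a turn by 0.5 rad. A row lasts 1/10 s, in which the tool goes at most 50 mm and 8.59 degrees, less where a joint would pass 70% of its speed; a pose out of reach is approached as far as the arm can. A call with a number of a shift or a turn outside -1 to 1 is refused whole. A call with a gripper value outside its range is refused whole. The fingers move at their own pace and stop on an object; "newtons" is the grip in N (left out, the last holds). Time passes only in rows, so rows that do not move let the fingers close. It gives the time, the measured TCP pose, the force, the opening and the grip force at its end, in the units of the state.
- telemetry.get_state(): the state, without advancing time (a new reading comes with each control period).
- cams.read_camera(name): name is "side" or "top" or "wrist"; returns (picture, depth): 480x640x3 uint8, red, green, blue; 480x640 float32, m along the optical axis (not along the pixel's ray), 0 where there is no reading.
- cams.camera_model(name): a dict with "fx", "fy", "cx", "cy" (pixels), "k1" (the pictures are not rectified: a ray, as slopes to the right and down, at radius r is drawn at 1 + k1 r^2 times it, then the intrinsics apply), "R" (3x3) and "t" (3): a world point X has camera coordinates R X + t; the wrist camera has in their place "hand_eye" (4x4, takes a point from camera to tool coordinates, whose origin is the TCP and whose axes are the flange's). Camera axes: x right, y down, z forward; pixel columns grow to the right and rows downward; lengths in m; the calibration is good to about 2 mm. A picture is of the moment at which its call begins: read the wrist's pose just before it. camera_model takes no time and is no camera call.
- manip.hand_in(): hands the job in; it is judged then, once.
Trained networks look in the newest picture that a camera, given by its name, has taken for a name from the list of things; names that differ only in an ending like _2 or _b are one class to them, and where a whole thing is asked for, a point or a joint stands for the part that bears it (a point fixed in the world has none). Each returns a list of dicts, best first, with "p" (0 to 1); they miss things now and then, are a little off and sometimes report something else, mostly with a low value. They report only what shows in the picture. A call takes as long as a camera call. They do not tell look-alikes from the thing itself.
- finder.masks_of(camera, target): "mask" (480x640 bool, what is visible of it) and "position" ([column, row] in pixels, amid what is visible of it).
The state is a dict: "clock": time; "joint_positions": joint angles; "qvel": joint speeds; "joint_torque": joint torques, N m; "eef_pos": TCP position; "orientation": TCP orientation; "force": force on the tool from outside, world axes, zero at the start; "wrist_torque": the same for the moment, N m; "gripper_width": opening from 0.0 (shut) to 1.0 (fully open); "gripper_force": force on a finger pad.
Only numpy, scipy, OpenCV 4.12 (cv2) and the standard library are available. Lean on these libraries where they do the work, as an engineer would, in place of code of your own. Each camera call takes 0.05 s, during which the arm holds its last target. There are 200 camera calls.

## Task

We are loading the sample warmer. Take the capped oil vial out of the wooden stand and seat it upright, all the way down, in the one empty well of the aluminium block, lowering it in rather than dropping it, and let go of it. Then raise the warmer's lid by its ball knob and hold it still at about 60 degrees open (flat shut is 0, straight up is 90) so that a colleague can set the block in: finish while still holding it, because it falls shut if let go, never let it drop, and leave the other vials, bottles, cups and jar where they are.

Things in the scene. Friction and masses are not known exactly. Their poses are not given: they have to be found in the camera images.
- vial: the oil sample vial to be moved: amber glass cylinder 24 mm in diameter with a black screw cap 22 mm in diameter, 94 mm tall in all (glass body straight from 3 to 74 mm, cap from 77 to 94 mm), about 45 g. It stands in one of the stand's three holes (the capped one there). Origin at the centre of its foot, z along it towards the cap
- stand: low beech bench stand, 190 x 75 x 42 mm high, does not move; three round holes (26 mm bore, 30 mm deep, floor 12 mm above the table) in a row along its own x at -60, 0 and 60 mm: one has the capped vial, one an open empty vial, one nothing. Origin at the centre of its underside, z up
- block: aluminium vial block, 190 (its x) x 135 (its y) x 55 mm high, heavy, does not move; six round wells (26 mm bore with 2 mm chamfer, 42 mm deep, flat floor 13 mm above the table) at x = -58, 0, 58 mm and y = -29, 29 mm; five hold capped vials, one is empty. Origin at the centre of its underside, z up
- well_mouth (a point): centre of the mouth of the block's empty well, level with the block's top face (55 mm above the table); the seated vial's foot comes to rest 42 mm below this point, so its cap stands 52 mm above the block's top
- warmer: sample warmer (dry-block heater): white housing 270 (its x) x 280 (its y) x 145 mm high with a chamber 168 x 206 mm and 115 mm deep under a steel lid, display and buttons on the front; does not move. Origin at the centre of its underside, front towards its own -x, z up
- lid (a joint): opening angle of the warmer's lid in rad: 0 shut (where it starts), grows as the front edge rises; about 60 degrees = 1.047; stop at 1.45. The lid is a plain steel plate 183 deep x 250 wide x 16 mm, about 0.6 kg, on a free hinge with no spring, catch or friction: it falls shut from any angle if let go
- lid_knob (a point): the lid's black ball knob, 34 mm in diameter, on a stem 12 mm in diameter, at the middle of the lid's width near its front edge: 150 mm in front of the hinge line and 53 mm above it when shut (200 mm above the table, 37 mm above the lid's top face). Being round, the ball can turn between the fingers as the lid swings. This point is the centre of the ball; it moves with the lid
- lid_hinge (a point): middle of the lid's hinge line, 147 mm above the table, 85 mm behind the warmer's centre (its +x); the line runs along the warmer's own y axis
- spare: open, empty amber vial without a cap, 24 mm in diameter, 74 mm tall, in another hole of the stand; leave it there. Origin at the centre of its foot
- bottle0: dark oil bottle, 60 mm in diameter, 200 mm tall, standing at the back; leave alone
- bottle1: smaller dark oil bottle, 54 mm in diameter, 170 mm tall, standing at the back right; leave alone
- cup0: paper tasting cup, 68 mm at the rim, 60 mm tall, behind the block and stand; leave alone
- cup1: paper tasting cup like the other, in front; leave alone
- jar: glass jar with steel cap, 60 mm in diameter, 75 mm tall, behind the block and stand; leave alone
- full0: capped amber glass sample vial, same size as vial: already in the block; leave it there. Origin at the centre of its foot
- full1: capped amber glass sample vial, same size as vial: already in the block; leave it there. Origin at the centre of its foot
- full2: capped amber glass sample vial, same size as vial: already in the block; leave it there. Origin at the centre of its foot
- full3: capped amber glass sample vial, same size as vial: already in the block; leave it there. Origin at the centre of its foot
- full4: capped amber glass sample vial, same size as vial: already in the block; leave it there. Origin at the centre of its foot
Not all that is in view belongs to the job. Leave any pink or purple look-alike of the vial alone.

How it is judged:
By the outcome, as a careful person would: the job done as asked, in the order asked, and still so for the second after the job is handed in, while the arm keeps its last pose, push and grip.
It also fails if it takes over 61 s, if anything falls off the work surface, if the arm or the gripper's body presses on something with over 40 N, if the wrist force passes 120 N, or if a joint passes its speed limit or range.

## Working session

There is one attempt and no reset: what is moved stays moved. The work goes in short steps, Python scripts to look and compute and a tool call to move; the robot and the scene stay as the last step left them, time stands still between calls to the robot, and variables do not carry over. Pictures are saved under pics/ and viewed, at most 10 in all, crops included, and the job is handed in when it is done.

Besides the shell and the picture viewer there is one more tool, called after "Emit:" by a JSON object that holds its "fn" and its "kwargs", one argument or row to a line. step_arm: Moves the arm, as the interface text tells. Its arguments: {"type":"object","properties":{"series":{"type":"array"},"newtons":{"type":"number"}},"required":["series"]}

```bash
mkdir -p pics
cat > h.py <<'E'
import numpy as np, cv2
from plant import telemetry, cams, manip, finder
from scipy.spatial.transform import Rotation as Ro
def model(name, st=None):
    m=cams.camera_model(name)
    if 'R' in m: R=np.array(m['R']);t=np.array(m['t'])
    else:
        st=st or telemetry.get_state()
        T=np.eye(4);T[:3,:3]=Ro.from_quat(st['orientation']).as_matrix();T[:3,3]=st['eef_pos']
        W=np.linalg.inv(T@np.array(m['hand_eye']));R=W[:3,:3];t=W[:3,3]
    K=np.array([[m['fx'],0,m['cx']],[0,m['fy'],m['cy']],[0,0,1]])
    return K,m['k1'],R,t
def rays(mod,uv):
    K,k1,R,t=mod
    p=cv2.undistortPoints(np.array(uv,float).reshape(-1,1,2),K,np.array([k1,0,0,0.]))[:,0]
    return p
def world(mod,uv,z):  # z depth
    K,k1,R,t=mod;p=rays(mod,uv);z=np.atleast_1d(z)
    return (np.c_[p*z[:,None],z]-t)@R
def atheight(mod,uv,h):
    K,k1,R,t=mod;p=rays(mod,uv);d=np.c_[p,np.ones(len(p))]@R;c=-R.T@t
    return c+d*((h-c[2])/d[:,2])[:,None]
def proj(mod,X):
    K,k1,R,t=mod;return cv2.projectPoints(np.array(X,float).reshape(-1,1,3),cv2.Rodrigues(R)[0],t,K,np.array([k1,0,0,0.]))[0][:,0]
def cloud(mod,dep):
    v,u=np.mgrid[0:480,0:640];return world(mod,np.c_[u.ravel(),v.ravel()],dep.ravel()).reshape(480,640,3)
E
cat > a.py <<'E'
from h import *
s=telemetry.get_state();print({k:np.round(v,3) for k,v in s.items()})
for c in ['top','side','wrist']:
    im,d=cams.read_camera(c);m=model(c,s);cv2.imwrite(f'pics/{c}0.png',im[:,:,::-1]);np.savez(f'{c}0.npz',im=im,d=d)
    P=cloud(m,d);print(c,'cam at',np.round(-m[2].T@m[3],3))
    for n in ['vial','spare','stand','block','well_mouth','warmer','lid_knob','full0','cup0','jar','bottle0'][:11 if c!='wrist' else 7]:
        for r in finder.masks_of(c,n)[:7]:
            k=r['mask']&(d>0);q=P[k]
            if len(q): 
                zt=np.percentile(q[:,2],97);tp=q[q[:,2]>zt-.006]
                print(n,round(r['p'],2),np.round(r['position']),k.sum(),'top z %.3f'%zt,np.round(np.median(tp,0),3),'min',np.round(q.min(0),3),'max',np.round(q.max(0),3))
E
python3 a.py
```

```text
{'clock': np.float64(0.0), 'joint_positions': array([ 1.566e+00,  3.860e-01,  7.000e-03, -1.000e-03, -1.194e+00,
       -2.590e-01]), 'qvel': array([-0.002, -0.   , -0.002, -0.003, -0.001,  0.002]), 'joint_torque': array([-2.0000e-03, -3.9067e+01,  1.8740e+01,  4.2200e+00,  1.1000e-02,
       -0.0000e+00]), 'eef_pos': array([0.163, 0.603, 0.24 ]), 'orientation': array([ 0.991, -0.132, -0.   ,  0.001]), 'force': array([ 0.37 , -0.351, -0.69 ]), 'wrist_torque': array([-0.022,  0.002, -0.066]), 'gripper_force': np.float64(0.0), 'gripper_width': np.float64(0.999)}
top cam at [ 0.404 -0.049  1.475]
vial 0.7 [454. 207.] 147 top z 0.097 [ 0.644 -0.411  0.094] min [ 0.632 -0.422 -0.002] max [ 0.654 -0.397  0.1  ]
vial 0.62 [468. 233.] 119 top z 0.098 [ 0.59  -0.444  0.094] min [ 0.578 -0.452  0.015] max [ 0.599 -0.431  0.098]
vial 0.41 [418. 245.] 97 top z 0.112 [ 0.551 -0.317  0.108] min [ 0.54  -0.331  0.047] max [ 0.561 -0.308  0.113]
spare 0.62 [429. 268.] 96 top z 0.089 [ 0.492 -0.33   0.086] min [ 0.482 -0.347  0.011] max [ 0.504 -0.323  0.091]
stand 0.86 [424. 275.] 2017 top z 0.047 [
[... 4142 characters left out ...]
481 top z 0.060 [ 0.337 -0.232  0.058] min [ 0.302 -0.268 -0.001] max [ 0.369 -0.142  0.063]
cup0 0.45 [324. 304.] 346 top z 0.109 [ 0.532 -0.148  0.107] min [ 0.521 -0.159  0.052] max [ 0.544 -0.133  0.111]
jar 0.67 [434. 345.] 1317 top z 0.077 [ 0.736 -0.219  0.076] min [ 0.698 -0.344 -0.002] max [ 0.795 -0.135  0.172]
bottle0 0.86 [451. 392.] 2524 top z 0.170 [ 0.716 -0.352  0.17 ] min [ 0.688 -0.378 -0.003] max [ 0.802 -0.2    0.173]
bottle0 0.8 [430. 237.] 1809 top z 0.200 [0.782 0.077 0.2  ] min [ 0.75   0.048 -0.003] max [0.866 0.373 0.202]
bottle0 0.69 [325. 195.] 10386 top z 0.166 [0.535 0.281 0.164] min [ 0.378  0.138 -0.002] max [0.734 0.757 0.217]
wrist cam at [0.227 0.586 0.384]
```

```bash
python3 -c "
import cv2,numpy as np
a=cv2.imread('pics/top0.png')[120:380,80:500];b=cv2.imread('pics/side0.png')[120:480,150:500]
cv2.imwrite('pics/topc.png',cv2.resize(a,(800,495)));cv2.imwrite('pics/sidec.png',cv2.resize(b,(583,600)))"
```

```text
(no output)
```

View pics/topc.png

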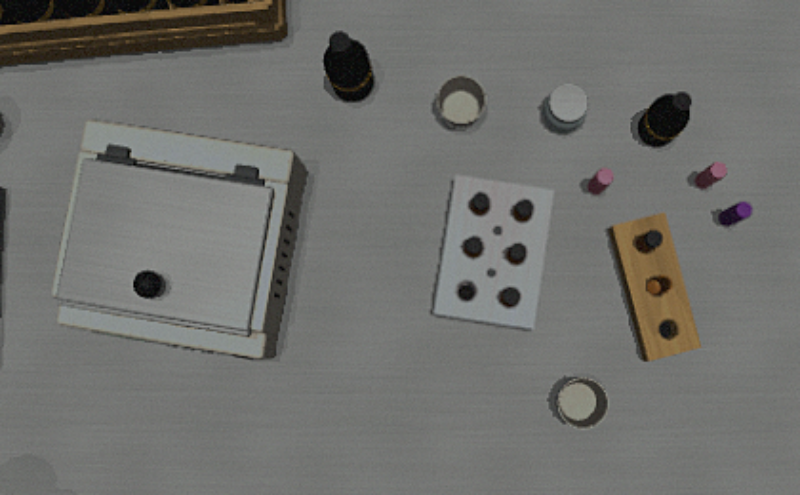

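View pics/sidec.png

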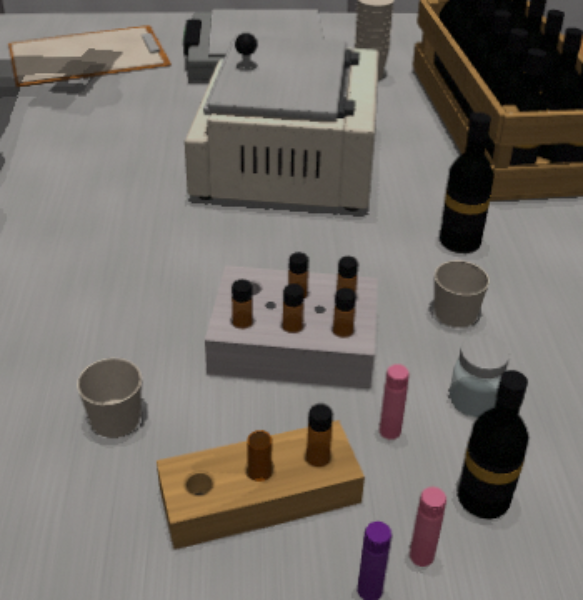

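The top view shows the capped oil vial in the stand at crop (650,240) and the open spare at (655,286). The empty well is the front-left one of the block, at (466,291), and the lid knob is at (148,284). The side view agrees: vial at (319,435), empty well at (254,288), knob at (245,44). The pink and purple vials are off the stand.

I'll move over the block first and measure with the wrist camera.

Emit:
{"fn": "step_arm", "kwargs": {
  "series": [
    [[0.0373,0.0478,-0.003],[0,0,0],1],
    [[0.0373,0.0478,-0.003],[0,0,0],1],
    [[0.0373,0.0478,-0.003],[0,0,0],1],
    [[0.0373,0.0478,-0.003],[0,0,0],1],
    [[0.0373,0.0478,-0.003],[0,0,0],1],
    [[0.0373,0.0478,-0.003],[0,0,0],1],
    [[0.0373,0.0478,-0.003],[0,0,0],1],
    [[0.0373,0.0478,-0.003],[0,0,0],1],
    [[0.0373,0.0478,-0.003],[0,0,0],1],
    [[0.0373,0.0478,-0.003],[0,0,0],1],
    [[0.0373,0.0478,-0.003],[0,0,0],1],
    [[0.0373,0.0478,-0.003],[0,0,0],1],
    [[0.0373,0.0478,0],[0,0,0],1],
    [[0.0373,0.0478,0],[0,0,0],1],
    [[0.0373,0.0478,0],[0,0,0],1],
    [[0.0373,0.0478,0],[0,0,0],1],
    [[0,0,0],[0,0,0],1],
    [[0,0,0],[0,0,0],1]
  ]
}}

```text
clock: 3.4
eef_pos: [0.4454, -0.0682, 0.268]
orientation: [0.991, -0.133, -0.0, 0.0]
force: [-0.5, 0.1, -0.4]
gripper_width: 0.998
gripper_force: 0.0
```

```bash
cat > w.py <<'E'
from h import *
import sys
tag=sys.argv[1]
s=telemetry.get_state();print(np.round(s['clock'],2),np.round(s['eef_pos'],4),np.round(s['orientation'],4),np.round(s['force'],2))
c='wrist';im,d=cams.read_camera(c);m=model(c,s);cv2.imwrite(f'pics/w{tag}.png',im[:,:,::-1]);np.savez(f'w{tag}.npz',im=im,d=d,pose=np.r_[s['eef_pos'],s['orientation']])
P=cloud(m,d);print('cam at',np.round(-m[2].T@m[3],3),'axis',np.round(m[2][2],2))
for n in sys.argv[2:]:
    for r in finder.masks_of(c,n)[:7]:
        k=r['mask']&(d>0);q=P[k]
        if len(q):
            zt=np.percentile(q[:,2],97);tp=q[q[:,2]>zt-.006]
            (u,v),rad=cv2.minEnclosingCircle(np.argwhere(r['mask'])[:,::-1].astype(np.float32))
            print(n,round(r['p'],2),np.round(r['position']),k.sum(),'circ',np.round([u,v,rad],1),'top z %.3f'%zt,np.round((tp.max(0)+tp.min(0))/2,4),np.round(np.ptp(tp,0),3))
E
python3 w.py 1 well_mouth vial block
```

```text
3.4 [ 0.4454 -0.0682  0.268 ] [ 9.911e-01 -1.330e-01 -4.000e-04  0.000e+00] [-0.54  0.08 -0.39]
cam at [ 0.509 -0.085  0.412] axis [-0.23  0.06 -0.97]
well_mouth 0.57 [317. 171.] 346 circ [316.5 170.2  10.5] top z 0.015 [ 0.4853 -0.0783  0.0134] [0.022 0.022 0.005]
vial 0.7 [379. 166.] 810 circ [379.3 168.3  18.4] top z 0.108 [ 0.4764 -0.1346  0.1058] [0.021 0.022 0.007]
vial 0.68 [563.  31.] 1829 circ [564.   30.5  38.3] top z 0.107 [ 0.5501 -0.3195  0.1048] [0.021 0.021 0.007]
block 0.43 [ 47. 172.] 18076 circ [ 57.  155.5 119. ] top z 0.144 [0.5253 0.1707 0.1426] [0.072 0.027 0.009]
```

View pics/w1.png

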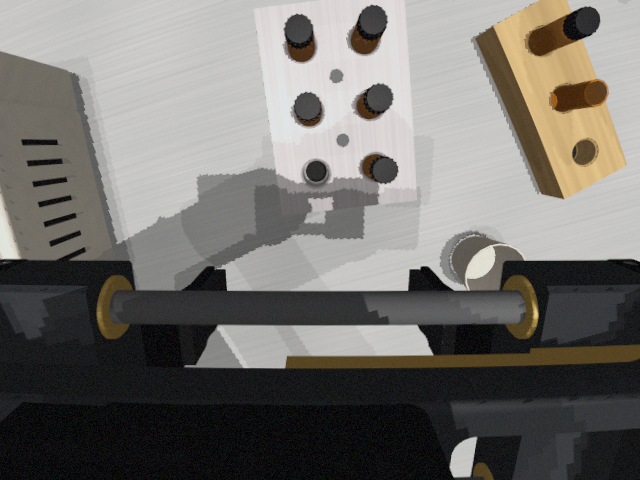

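The wrist view shows the empty well at (317,171) and the vial's cap at (586,22). Next I move over the stand, turned across its row.

Emit:
{"fn": "step_arm", "kwargs": {
  "series": [
    [[0.027,0.0484,0],[0,0,0],0.2],
    [[0.027,0.0484,0],[0,0,0],0.2],
    [[0.027,0.0484,0],[0,0,0],0.2],
    [[0.027,0.0484,0],[0,0,0],0.2],
    [[0.027,0.0484,0],[0,0,0],0.2],
    [[0.027,0.0484,0],[0,0,0],0.2],
    [[0,0,0],[0,0,-0.25],0.2],
    [[0,0,0],[0,0,-0.25],0.2],
    [[0,0,0],[0,0,-0.25],0.2],
    [[0,0,0],[0,0,-0.25],0.2],
    [[0,0,0],[0,0,0],0.2],
    [[0,0,0],[0,0,0],0.2]
  ]
}}

```text
clock: 4.8
eef_pos: [0.5064, -0.308, 0.2685]
orientation: [0.993, 0.117, 0.0, 0.0]
force: [-0.1, -0.5, 0.2]
gripper_width: 0.6
gripper_force: 0.0
```

```bash
python3 w.py 2 vial spare stand
```

```text
4.8 [ 0.5064 -0.308   0.2685] [9.931e-01 1.175e-01 1.000e-04 1.000e-04] [-0.09 -0.5   0.24]
cam at [ 0.571 -0.293  0.412] axis [-0.23 -0.06 -0.97]
vial 0.98 [462. 102.] 1307 circ [459.  100.5  29.6] top z 0.095 [ 0.6426 -0.412   0.0928] [0.021 0.022 0.007]
vial 0.78 [342. 177.] 699 circ [341.7 175.8  16.7] top z 0.107 [ 0.551  -0.3208  0.1049] [0.023 0.022 0.007]
vial 0.72 [299.  69.] 1022 circ [298.   69.   22.6] top z 0.096 [ 0.6336 -0.2601  0.0933] [0.021 0.023 0.007]
spare 0.72 [342. 235.] 713 circ [340.5 236.5  17.7] top z 0.087 [ 0.4926 -0.3364  0.0843] [0.024 0.023 0.007]
stand 0.7 [343. 175.] 620 circ [342.5 175.5  15.7] top z 0.107 [ 0.5517 -0.3204  0.1049] [0.021 0.021 0.007]
stand 0.69 [337. 213.] 9268 circ [340.6 213.6  83.1] top z 0.044 [ 0.5066 -0.3311  0.1862] [0.171 0.107 0.295]
```

Emit:
{"fn": "step_arm", "kwargs": {
  "series": [
    [[0.027,0.015,0],[0,0,0],0.2],
    [[0.027,0.015,0],[0,0,0],0.2],
    [[0,0,0.05],[0,0,0],0.2],
    [[0,0,0.05],[0,0,0],0.2],
    [[0,0,0.05],[0,0,0],0.2],
    [[0,0,0.04],[0,0,0],0.2],
    [[0,0,0.035],[0,0,0],0.2],
    [[0,0,0.027],[0,0,0],0.2],
    [[0,0,0],[0,0,0],0.2],
    [[0,0,0],[0,0,0],0.2]
  ]
}}

```text
clock: 6.0
eef_pos: [0.551, -0.3217, 0.0796]
orientation: [0.993, 0.118, -0.0, 0.0]
force: [0.7, 0.4, 0.1]
gripper_width: 0.603
gripper_force: 0.0
```

```bash
python3 w.py 3 vial spare
```

```text
6.0 [ 0.551  -0.3217  0.0796] [ 9.930e-01  1.178e-01 -1.000e-04  2.000e-04] [0.66 0.42 0.13]
cam at [ 0.615 -0.306  0.223] axis [-0.24 -0.06 -0.97]
vial 0.97 [315. 326.] 3167 circ [314.9 304.5  52.8] top z 0.107 [ 0.5498 -0.3211  0.1049] [0.015 0.023 0.007]
vial 0.95 [568. 142.] 7996 circ [561.1 140.   80.4] top z 0.095 [ 0.6434 -0.4111  0.0926] [0.023 0.023 0.007]
vial 0.63 [554. 253.] 3566 circ [557.5 247.   57.4] top z 0.082 [ 0.5947 -0.407   0.1151] [0.014 0.076 0.078]
vial 0.57 [215.  71.] 6016 circ [216.8  70.7  58.4] top z 0.095 [ 0.6341 -0.2599  0.093 ] [0.023 0.023 0.007]
```

View pics/w3.png

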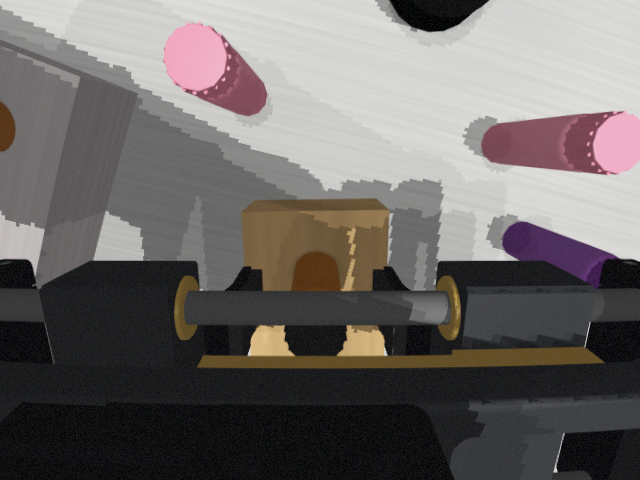

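The vial at (315,290) sits centred between the open fingers. I close and lift it straight up.

Emit:
{"fn": "step_arm", "kwargs": {
  "series": [
    [[0,0,0],[0,0,0],-0.5],
    [[0,0,0],[0,0,0],-0.5],
    [[0,0,0],[0,0,0],-0.5],
    [[0,0,0],[0,0,0],-0.5],
    [[0,0,0],[0,0,0],-0.5],
    [[0,0,0],[0,0,0],-0.5],
    [[0,0,-0.01],[0,0,0],-0.5],
    [[0,0,-0.02],[0,0,0],-0.5],
    [[0,0,-0.03],[0,0,0],-0.5],
    [[0,0,-0.04],[0,0,0],-0.5],
    [[0,0,-0.04],[0,0,0],-0.5],
    [[0,0,-0.03],[0,0,0],-0.5],
    [[0,0,-0.02],[0,0,0],-0.5],
    [[0,0,0],[0,0,0],-0.5],
    [[0,0,0],[0,0,0],-0.5]
  ],
  "newtons": 15
}}

```text
clock: 7.65
eef_pos: [0.5503, -0.3212, 0.2215]
orientation: [0.993, 0.118, 0.0, -0.0]
force: [-0.3, 0.4, -1.3]
gripper_width: 0.272
gripper_force: 15.0
```

```bash
cat > v.py <<'E'
from h import *
z=np.load('w1.npz');s=dict(eef_pos=z['pose'][:3],orientation=z['pose'][3:]);m=model('wrist',s);d=z['d'];P=cloud(m,d)
# block top plane pixels; fit hole by circle of non-top pixels around well
top=(abs(P[:,:,2]-np.median(P[150:190,330:350,2]))<.004)
print('blocktop z',np.median(P[150:190,330:350,2]),P[171,317])
g=cv2.cvtColor(z['im'],cv2.COLOR_RGB2GRAY)
cv2.imwrite('pics/wellc.png',cv2.resize(z['im'][130:210,270:360,::-1],(720,640)))
# grid: scan radial depth edge
c=np.array([317.,171.]);pts=[]
for a in np.linspace(0,2*np.pi,72,endpoint=False):
    r=np.arange(3,22,.25);uv=c+np.c_[np.cos(a)*r,np.sin(a)*r]
    zz=cv2.remap(P[:,:,2].astype(np.float32),uv[:,0].astype(np.float32)[None],uv[:,1].astype(np.float32)[None],cv2.INTER_NEAREST)[0]
    i=np.argmax(zz>.050);pts.append(uv[i])
pts=np.array(pts,np.float32);W=atheight(m,pts,.055)
e=cv2.fitEllipse(W[:,:2].astype(np.float32)*1000);print('well ellipse mm',e)
# full caps in wrist view, block fit
s=telemetry.get_state();print(s['gripper_width']*87,s['gripper_force'])
E
python3 v.py; python3 w.py 4 vial
python3 - <<'E'
from h import *
im,d=cams.read_camera('side');m=model('side');P=cloud(m,d);s=telemetry.get_state()
uv=proj(m,[s['eef_pos']])[0];print(uv)
u,v=map(int,uv);c=im[max(0,v-80):v+80,max(0,u-80):u+80,::-1];cv2.imwrite('pics/held.png',cv2.resize(c,(560,560)))
for r in finder.masks_of('side','vial')[:6]:
    q=P[r['mask']&(d>0)];print(r['p'],r['position'],np.round(np.median(q,0),3),np.round(np.percentile(q[:,2],[3,97]),3))
E
```

```text
blocktop z 0.05512093286489236 [ 0.48412734 -0.07883401  0.01420633]
well ellipse mm ((485.1606750488281, -78.5123062133789), (25.74357032775879, 25.883102416992188), 23.30672836303711)
23.65241404845142 14.999946247553453
7.65 [ 0.5503 -0.3212  0.2215] [ 9.930e-01  1.177e-01  0.000e+00 -3.000e-04] [-0.3   0.37 -1.31]
cam at [ 0.615 -0.306  0.365] axis [-0.24 -0.06 -0.97]
vial 0.91 [318. 285.] 3546 circ [319.  299.2  58.3] top z 0.249 [ 0.5494 -0.3213  0.2469] [0.016 0.022 0.006]
vial 0.81 [451. 142.] 1676 circ [450.5 144.   31.9] top z 0.095 [ 0.6436 -0.4118  0.0931] [0.023 0.023 0.008]
vial 0.8 [466. 214.] 1687 circ [466.5 214.   34.1] top z 0.095 [ 0.5907 -0.4447  0.0927] [0.022 0.023 0.007]
vial 0.72 [266. 109.] 1161 circ [266.5 109.   23.4] top z 0.095 [ 0.6341 -0.26    0.093 ] [0.022 0.023 0.007]
vial 0.19 [319. 216.] 6471 circ [318.1 265.9  94.4] top z 0.043 [ 0.502  -0.3297  0.1432] [0.184 0.105 0.211]
[345.7139153  312.56280889]
0.74 [405.4, 437.5] [ 0.639 -0.421  0.06 ] [0.004 0.096]
0.6 [374.0, 456.4] [ 0.587 -0.455  0.066] [0.008 0.095]
0.58 [384.2, 361.5] [ 0.631 -0.269  0.058] [0.005 0.095]
0.55 [341.9, 338.4] [ 0.546 -0.331  0.176] [0.064 0.216]
```

View pics/held.png

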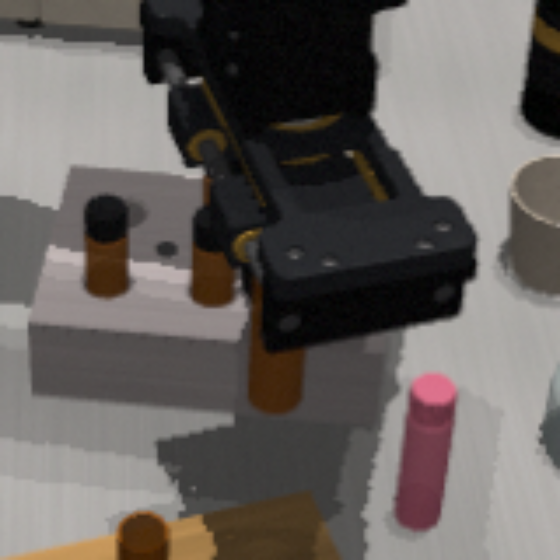

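The side view shows the vial held upright at (275,340), clear of the stand. Next I hover just short of the well and measure it again at the final yaw.

Emit:
{"fn": "step_arm", "kwargs": {
  "series": [
    [[-0.0045,-0.025,0],[0,0,0],-0.5],
    [[-0.0085,-0.0506,0],[0,0,0],-0.5],
    [[-0.0085,-0.0506,0],[0,0,0],-0.5],
    [[-0.0085,-0.0506,0],[0,0,0],-0.5],
    [[-0.0085,-0.0506,0],[0,0,0],-0.5],
    [[-0.0085,-0.0506,0],[0,0,0],-0.5],
    [[-0.0085,-0.0506,0],[0,0,0],-0.5],
    [[-0.004,-0.026,0],[0,0,0],-0.5],
    [[0,0,0],[0,0,0.206],-0.5],
    [[0,0,0],[0,0,0.206],-0.5],
    [[0,0,0],[0,0,0.206],-0.5],
    [[0,0,0],[0,0,0.206],-0.5],
    [[0,0,0],[0,0,0],-0.5],
    [[0,0,0],[0,0,0],-0.5]
  ]
}}

```text
clock: 9.25
eef_pos: [0.4448, -0.0734, 0.2214]
orientation: [0.996, -0.087, -0.0, 0.0]
force: [0.6, -0.1, -0.1]
gripper_width: 0.266
gripper_force: 15.0
```

```bash
python3 w.py 5 vial well_mouth
cat > v2.py <<'E'
from h import *
import sys
z=np.load(sys.argv[1]);s=dict(eef_pos=z['pose'][:3],orientation=z['pose'][3:]);m=model('wrist',s);d=z['d'];P=cloud(m,d)
c=proj(m,[[.4852,-.0785,.045]])[0];print('c',c)
for it in range(2):
    pts=[]
    for a in np.linspace(0,2*np.pi,72,endpoint=False):
        r=np.arange(3,40,.25);uv=(c+np.c_[np.cos(a)*r,np.sin(a)*r]).astype(np.float32)
        zz=cv2.remap(P[:,:,2].astype(np.float32),uv[:,:1],uv[:,1:],cv2.INTER_NEAREST)[:,0]
        i=np.argmax((zz>.050)&(zz<.06));pts.append(uv[i])
    c=np.mean(pts,0)
W=atheight(m,np.array(pts),.055);print('well ellipse mm',cv2.fitEllipse(W[:,:2].astype(np.float32)*1000))
E
python3 v2.py w5.npz
```

```text
9.25 [ 0.4448 -0.0734  0.2214] [ 9.962e-01 -8.670e-02 -4.000e-04  1.000e-04] [ 0.56 -0.1  -0.13]
cam at [ 0.51  -0.085  0.365] axis [-0.24  0.04 -0.97]
vial 0.78 [318. 289.] 3786 circ [319.9 299.9  59.2] top z 0.249 [ 0.4526 -0.0734  0.2715] [0.036 0.023 0.056]
well_mouth 0.56 [314. 173.] 439 circ [314.6 173.8  11.9] top z 0.015 [ 0.4859 -0.0778  0.0327] [0.023 0.022 0.042]
c [314.90954263 176.31683693]
well ellipse mm ((485.25994873046875, -78.17053985595703), (25.58829116821289, 25.896541595458984), 135.0674285888672)
```

View pics/w5.png

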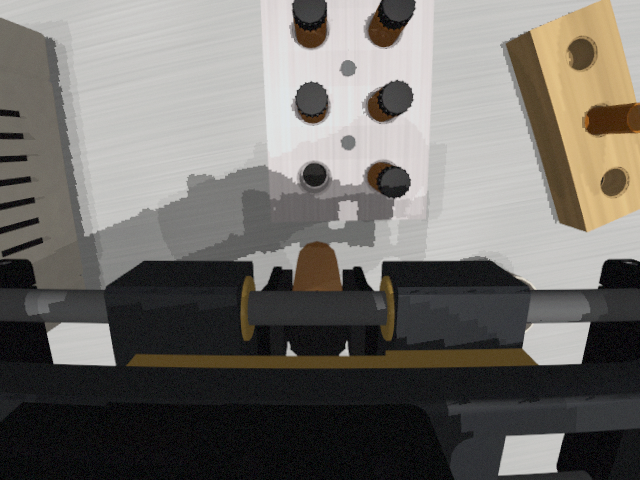

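The well is at (315,174) and free, and both measurements give (0.485, -0.078). I move over it and go down to just above its mouth.

Emit:
{"fn": "step_arm", "kwargs": {
  "series": [
    [[0.027,-0.001,0],[0,0,0],-0.5],
    [[0.027,-0.0013,0],[0,0,0],-0.5],
    [[0,0,0.03],[0,0,0],-0.5],
    [[0,0,0.04],[0,0,0],-0.5],
    [[0,0,0.03],[0,0,0],-0.5],
    [[0,0,0.019],[0,0,0],-0.5],
    [[0,0,0],[0,0,0],-0.5],
    [[0,0,0],[0,0,0],-0.5]
  ]
}}

```text
clock: 10.2
eef_pos: [0.4856, -0.0788, 0.1328]
orientation: [0.996, -0.087, 0.0, 0.0]
force: [0.1, -0.7, 0.4]
gripper_width: 0.268
gripper_force: 15.0
```

Run:
```python
from h import *
s=telemetry.get_state();print(s['eef_pos'],s['force'],s['gripper_width'])
im,d=cams.read_camera('side');m=model('side')
u,v=map(int,proj(m,[[.4853,-.0785,.07]])[0]);c=im[v-50:v+50,u-60:u+60,::-1]
cv2.imwrite('pics/mouth.png',cv2.resize(c,(720,600),interpolation=cv2.INTER_CUBIC))
```

```text
[ 0.48560477 -0.07875849  0.13281412] [ 0.14959851 -0.67928037  0.39647741] 0.26834116292498156
```

View pics/mouth.png

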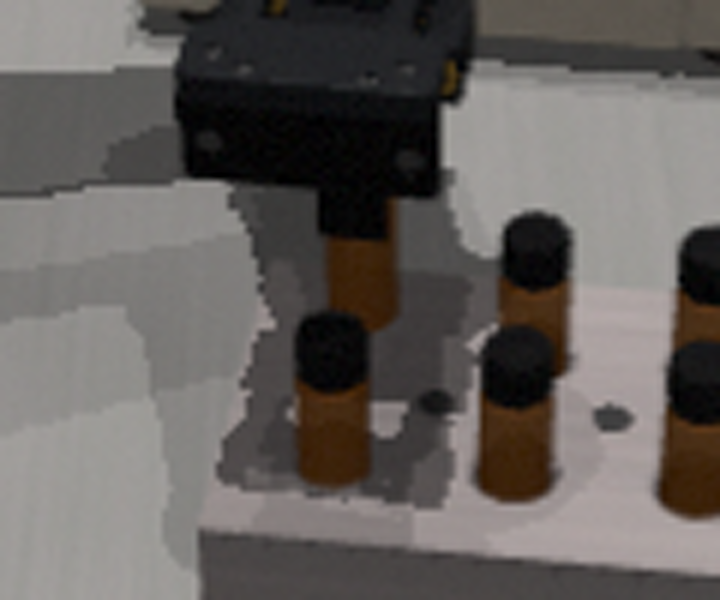

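The vial hangs over the hidden well at about (362,325). I lower it slowly and watch the force.

Emit:
{"fn": "step_arm", "kwargs": {
  "series": [
    [[0,0,0.007],[0,0,0],-0.5],
    [[0,0,0.007],[0,0,0],-0.5],
    [[0,0,0.006],[0,0,0],-0.5],
    [[0,0,0],[0,0,0],-0.5]
  ]
}}

```text
clock: 10.65
eef_pos: [0.4846, -0.0787, 0.1168]
orientation: [0.996, -0.088, -0.001, 0.0]
force: [0.4, -0.7, 0.1]
gripper_width: 0.266
gripper_force: 15.0
```

Inside the mouth with no contact force. I continue down.

Emit:
{"fn": "step_arm", "kwargs": {
  "series": [
    [[0,0,0.009],[0,0,0],-0.5],
    [[0,0,0.009],[0,0,0],-0.5],
    [[0,0,0.009],[0,0,0],-0.5],
    [[0,0,0.009],[0,0,0],-0.5],
    [[0,0,0.004],[0,0,0],-0.5],
    [[0,0,0],[0,0,0],-0.5]
  ]
}}

```text
clock: 11.25
eef_pos: [0.4849, -0.0788, 0.0868]
orientation: [0.996, -0.088, -0.001, 0.0]
force: [0.0, -0.4, -0.9]
gripper_width: 0.269
gripper_force: 15.0
```

Emit:
{"fn": "step_arm", "kwargs": {
  "series": [
    [[0,0,0.003],[0,0,0],-0.5],
    [[0,0,0.003],[0,0,0],-0.5],
    [[0,0,0.0015],[0,0,0],-0.5],
    [[0,0,0],[0,0,0],-0.5]
  ]
}}

```text
clock: 11.65
eef_pos: [0.4852, -0.0787, 0.0818]
orientation: [0.996, -0.088, -0.0, 0.0]
force: [-0.3, 0.5, -0.9]
gripper_width: 0.267
gripper_force: 15.0
```

Emit:
{"fn": "step_arm", "kwargs": {
  "series": [
    [[0,0,0.001],[0,0,0],-0.5],
    [[0,0,0.001],[0,0,0],-0.5],
    [[0,0,0],[0,0,0],-0.5]
  ]
}}

```text
clock: 11.95
eef_pos: [0.4851, -0.0787, 0.0803]
orientation: [0.996, -0.088, -0.0, 0.0]
force: [0.4, 0.4, -1.4]
gripper_width: 0.27
gripper_force: 15.0
```

Emit:
{"fn": "step_arm", "kwargs": {
  "series": [
    [[0,0,0.001],[0,0,0],-0.5],
    [[0,0,0.0007],[0,0,0],-0.5],
    [[0,0,0],[0,0,0],-0.5]
  ]
}}

```text
clock: 12.25
eef_pos: [0.4855, -0.0787, 0.0801]
orientation: [0.996, -0.087, 0.0, 0.0]
force: [-2.1, 1.0, 7.4]
gripper_width: 0.272
gripper_force: 15.0
```

The foot is on the floor: +7 N at the expected height. I let go and rise.

Emit:
{"fn": "step_arm", "kwargs": {
  "series": [
    [[0,0,-0.001],[0,0,0],-0.1],
    [[0,0,0],[0,0,0],-0.1],
    [[0,0,0],[0,0,0],-0.1],
    [[0,0,0],[0,0,0],-0.1],
    [[0,0,-0.02],[0,0,0],-0.1],
    [[0,0,-0.04],[0,0,0],-0.1],
    [[0,0,-0.06],[0,0,0],-0.1],
    [[0,0,-0.06],[0,0,0],0.2],
    [[-0.04,0,-0.04],[0,0,0],0.2],
    [[-0.04,0,0],[0,0,0],0.2],
    [[0,0,0],[0,0,0],0.2],
    [[0,0,0],[0,0,0],0.2]
  ]
}}

```text
clock: 13.45
eef_pos: [0.4259, -0.0682, 0.2451]
orientation: [0.996, -0.088, 0.001, -0.0]
force: [0.1, 0.4, 0.8]
gripper_width: 0.599
gripper_force: 0.0
```

```bash
python3 w.py 6 vial
python3 - <<'E'
from h import *
im,d=cams.read_camera('side');m=model('side');P=cloud(m,d)
for r in finder.masks_of('side','vial')[:9]:
    q=P[r['mask']&(d>0)];zt=np.percentile(q[:,2],97);print(round(r['p'],2),np.round(r['position']),np.round(np.median(q[q[:,2]>zt-.006],0),3),round(zt,3))
s=telemetry.get_state()
# knob and lid from initial side / top depth
for c in ['top','side']:
    z=np.load(c+'0.npz');m=model(c);P=cloud(m,z['d']);
    q=P[(P[...,2]>.186)&(P[...,2]<.225)&(abs(P[...,0]-.48)<.05)&(abs(P[...,1]-.3)<.05)]
    A=np.c_[2*q,np.ones(len(q))];sol=np.linalg.lstsq(A,(q**2).sum(1),rcond=None)[0]
    print(c,len(q),'box',np.round(q.min(0),4),np.round(q.max(0),4),'sphere',np.round(sol[:3],4),np.sqrt(sol[3]+sol[:3]@sol[:3]))
    L=(abs(P[...,2]-.164)<.006)&(P[...,0]>.35)&(P[...,0]<.75)&(P[...,1]>.1)&(P[...,1]<.5)
    q=P[L];print('lid rect',len(q),cv2.minAreaRect((q[:,:2]*1000).astype(np.float32)),q[:,2].mean())
E
```

```text
13.45 [ 0.4259 -0.0682  0.2451] [ 9.962e-01 -8.750e-02  5.000e-04 -1.000e-04] [0.13 0.38 0.76]
cam at [ 0.491 -0.08   0.389] axis [-0.24  0.04 -0.97]
vial 0.89 [316. 153.] 675 circ [317.2 154.2  15. ] top z 0.109 [ 0.4852 -0.0785  0.1064] [0.022 0.022 0.006]
0.77 [373. 453.] [ 0.589 -0.448  0.094] 0.095
0.68 [299. 282.] [ 0.485 -0.082  0.107] 0.109
0.67 [426. 292.] [ 0.745 -0.067  0.058] 0.06
0.66 [384. 361.] [ 0.632 -0.263  0.093] 0.095
0.61 [406. 439.] [ 0.642 -0.415  0.094] 0.096
0.19 [330. 283.] [ 0.541 -0.09   0.107] 0.109
top 167 box [0.4663 0.2958 0.1919] [0.4987 0.3269 0.2218] sphere [0.483  0.3114 0.2029] 0.014859008627703755
lid rect 7135 ((544.4395141601562, 302.59869384765625), (251.67271423339844, 210.1204833984375), 81.48314666748047) 0.16263889961857794
side 137 box [0.4656 0.2908 0.1864] [0.4979 0.3182 0.2174] sphere [0.4818 0.3079 0.2025] 0.01463980648496549
lid rect 3115 ((543.7531127929688, 299.6148681640625), (255.9087371826172, 208.1070556640625), 80.76799774169922) 0.16413029273728866
```

View pics/w6.png

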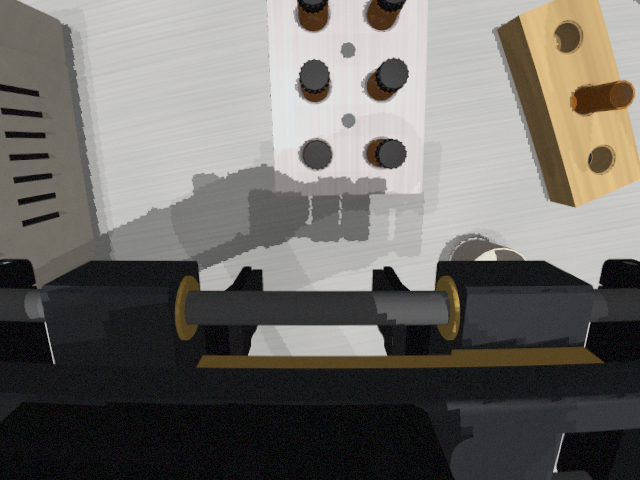

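The wrist view shows the vial's cap at (316,153), level with the others (top at 0.109 m): it is seated upright and released. Now the lid knob, with a closer look first.

Emit:
{"fn": "step_arm", "kwargs": {
  "series": [
    [[-0.0085,-0.0561,-0.03],[0,0,-0.04],0.4],
    [[-0.0085,-0.0561,-0.03],[0,0,0],0.4],
    [[-0.0085,-0.0561,-0.02],[0,0,0],0.4],
    [[-0.0085,-0.0561,-0.02],[0,0,0],0.4],
    [[-0.0085,-0.0561,0],[0,0,0],0.4],
    [[-0.0085,-0.0561,0],[0,0,0],0.4],
    [[-0.0085,-0.0561,0],[0,0,0],0.4],
    [[-0.0085,-0.0561,0],[0,0,0],0.4],
    [[-0.0085,-0.0561,0],[0,0,0],0.4],
    [[0,0,0],[0,0,0],0.4],
    [[0,0,0],[0,0,0],0.4]
  ]
}}

```text
clock: 14.75
eef_pos: [0.4292, 0.3158, 0.3183]
orientation: [0.997, -0.077, -0.001, 0.001]
force: [-0.6, -1.0, 0.4]
gripper_width: 0.7
gripper_force: 0.0
```

```bash
python3 w.py 7 lid_knob
python3 - <<'E'
from h import *
from scipy.optimize import least_squares
z=np.load('w7.npz');s=dict(eef_pos=z['pose'][:3],orientation=z['pose'][3:]);m=model('wrist',s);P=cloud(m,z['d'])
ok=(z['d']>0)
K=ok&(P[...,2]>.188)&(P[...,2]<.222)&(abs(P[...,0]-.4825)<.03)&(abs(P[...,1]-.309)<.03)
q=P[K];print(K.sum(),q.min(0),q.max(0),'px',np.argwhere(K)[:,::-1].mean(0))
r=least_squares(lambda c:np.linalg.norm(q-c,axis=1)-.017,[.4825,.309,.2],loss='soft_l1',f_scale=.001);print('knob',np.round(r.x,4),'rms',np.sqrt(np.mean(r.fun**2)))
q=P[ok&(abs(P[...,2]-.163)<.006)&(P[...,0]<.75)&(P[...,0]>.35)]
print(len(q),cv2.minAreaRect((q[:,:2]*1000).astype(np.float32)))
E
```

```text
14.75 [0.4292 0.3158 0.3183] [ 9.97e-01 -7.72e-02 -8.00e-04  1.30e-03] [-0.59 -1.02  0.4 ]
cam at [0.495 0.306 0.462] axis [-0.24  0.03 -0.97]
lid_knob 0.85 [310. 102.] 65708 circ [310.   91.2 186.8] top z 0.165 [0.5254 0.3051 0.1889] [0.195 0.267 0.059]
1760 [0.46545872 0.29497837 0.19879093] [0.49858942 0.32824106 0.21848847] px [311.09147727 165.19261364]
knob [0.482  0.3114 0.1999] rms 0.0005098369083019106
62688 ((523.5264892578125, 305.08111572265625), (249.6829833984375, 162.97703552246094), 81.12626647949219)
```

View pics/w7.png

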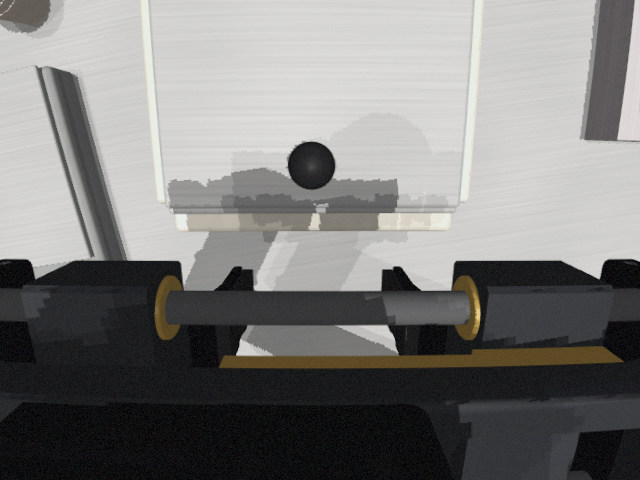

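The knob is at (311,165), fitting a 17 mm sphere at (0.482, 0.311, 0.200), which matches the stated 0.200 m height. I move over it, go down and grip.

Emit:
{"fn": "step_arm", "kwargs": {
  "series": [
    [[0.035,-0.0025,0],[0,0,0],0.4],
    [[0.0355,-0.0025,0],[0,0,0],0.4],
    [[0,0,0.04],[0,0,0],0.4],
    [[0,0,0.05],[0,0,0],0.4],
    [[0,0,0.04],[0,0,0],0.4],
    [[0,0,0.0277],[0,0,0],0.4],
    [[0,0,0],[0,0,0],0.4],
    [[0,0,0],[0,0,0],0.4],
    [[0,0,0],[0,0,0],-0.6],
    [[0,0,0],[0,0,0],-0.6],
    [[0,0,0],[0,0,0],-0.6],
    [[0,0,0],[0,0,0],-0.6],
    [[0,0,0],[0,0,0],-0.6],
    [[0,0,0],[0,0,0],-0.6]
  ],
  "newtons": 30
}}

```text
clock: 16.25
eef_pos: [0.4822, 0.3115, 0.2022]
orientation: [0.997, -0.077, 0.001, -0.001]
force: [-1.1, 3.9, 0.8]
gripper_width: 0.375
gripper_force: 30.0
```

Emit:
{"fn": "step_arm", "kwargs": {
  "series": [
    [[0.0025,0,-0.0069],[0,0,0],-0.6],
    [[0.0044,0,-0.0103],[0,0,0],-0.6],
    [[0.0048,0,-0.01],[0,0,0],-0.6],
    [[0.0073,0,-0.0128],[0,0,0],-0.6],
    [[0,0,0],[0,0,0],-0.6],
    [[0,0,0],[0,0,0],-0.6]
  ]
}}

```text
clock: 16.85
eef_pos: [0.4955, 0.3094, 0.2306]
orientation: [0.997, -0.078, -0.0, -0.001]
force: [-0.9, 7.2, -3.9]
gripper_width: 0.372
gripper_force: 30.0
```

The lid is following. I continue along the arc.

Emit:
{"fn": "step_arm", "kwargs": {
  "series": [
    [[0.0081,-0.0005,-0.0124],[0,0,0],-0.6],
    [[0.0091,-0.0005,-0.0117],[0,0,0],-0.6],
    [[0.0097,0,-0.0111],[0,0,0],-0.6],
    [[0.0105,0,-0.0104],[0,0,0],-0.6],
    [[0.0113,0,-0.0096],[0,0,0],-0.6],
    [[0.0119,0,-0.0089],[0,0,0],-0.6],
    [[0.0124,0,-0.0079],[0,0,0],-0.6],
    [[0,0,0],[0,0,0],-0.6]
  ]
}}

```text
clock: 17.65
eef_pos: [0.5501, 0.301, 0.2853]
orientation: [0.997, -0.078, -0.001, -0.001]
force: [-3.0, 5.7, 0.3]
gripper_width: 0.375
gripper_force: 30.0
```

Emit:
{"fn": "step_arm", "kwargs": {
  "series": [
    [[0.0131,-0.0005,-0.0071],[0,0,0],-0.6],
    [[0.0135,-0.0005,-0.0061],[0,0,0],-0.6],
    [[0.0139,0,-0.0052],[0,0,0],-0.6],
    [[0.0143,0,-0.0043],[0,0,0],-0.6],
    [[0.0072,0,-0.0017],[0,0,0],-0.6],
    [[0.0072,0,-0.0015],[0,0,0],-0.6],
    [[0,0,0],[0,0,0],-0.6],
    [[0,0,0],[0,0,0],-0.6],
    [[0,0,0],[0,0,0],-0.6],
    [[0,0,0],[0,0,0],-0.6]
  ]
}}

```text
clock: 18.65
eef_pos: [0.6013, 0.2932, 0.3052]
orientation: [0.997, -0.078, 0.0, -0.0]
force: [-1.6, 3.3, 3.7]
gripper_width: 0.377
gripper_force: 30.0
```

```bash
cat > chk.py <<'E'
from h import *
s=telemetry.get_state();print(s['eef_pos'],s['force'],s['gripper_force'])
X=np.array([.988,-.1546,0]);kn=np.array([.482,.3114,.2]);hg=kn+.15*X-[0,0,.053]
v=s['eef_pos']-hg;b=v@X;print('angle from TCP',np.degrees(np.arctan2(v[2],-b))-19.46,'r',np.hypot(b,v[2]),'exp .1591')
for c in ['side','top']:
    im,d=cams.read_camera(c);m=model(c);P=cloud(m,d)
    cv2.imwrite(f'pics/end_{c}.png',im[:,:,::-1])
    Q=P-hg;b=Q@X;w=Q@np.array([.1546,.988,0])
    k=(d>0)&(b<.01)&(b>-.2)&(Q[...,2]>.03)&(Q[...,2]<.2)&(abs(w)<.12)&(abs(w)>.085)
    B=b[k];Z=Q[...,2][k];
    if len(B)>20: print(c,len(B),'lid plane angle',np.degrees(np.arctan2(*np.linalg.svd(np.c_[B,Z]-[B.mean(),Z.mean()],full_matrices=False)[2][0][::-1])))
    if c=='side':
      for r in finder.masks_of('side','vial')[:7]:
        q=P[r['mask']&(d>0)];zt=np.percentile(q[:,2],97);print(round(r['p'],2),np.round(np.median(q[q[:,2]>zt-.006],0),3),round(zt,3))
E
python3 chk.py
```

```text
[0.60127184 0.29318595 0.30520441] [-1.61945975  3.25055888  3.67554009] 30.000564142164876
angle from TCP 60.02989933846333 r 0.16090393201089162 exp .1591
side 505 lid plane angle -56.74727737933224
0.66 [ 0.485 -0.083  0.108] 0.109
0.59 [ 0.642 -0.415  0.094] 0.096
top 941 lid plane angle 124.31861822065821
```

Run:
```python
from h import *
X=np.array([.988,-.1546,0]);kn=np.array([.482,.3114,.2]);hg=kn+.15*X-[0,0,.053]
for c in ['side','top']:
    im,d=cams.read_camera(c);m=model(c);P=cloud(m,d);Q=P-hg;b=Q@X;w=Q@np.array([.1546,.988,0])
    # robust: points near the 60deg underside/top/edge; fit per-slice by RANSAC
    k=(d>0)&(b<-.0)&(b>-.13)&(Q[...,2]>.03)&(Q[...,2]<.18)&(abs(w)<.118)
    A=np.c_[b[k],Q[...,2][k]];rng=np.random.default_rng(0);best=0
    for _ in range(3000):
        p,q=A[rng.integers(len(A),size=2)];t=q-p;L=np.hypot(*t)
        if L<.05: continue
        n=np.array([-t[1],t[0]])/L;i=abs((A-p)@n)<.0025
        if i.sum()>best: best=i.sum();bi=i
    S=A[bi];t=np.linalg.svd(S-S.mean(0),full_matrices=False)[2][0];print(c,len(A),best,'angle',np.degrees(np.arctan2(t[1],-t[0]))%180,'centre',S.mean(0))
im=cv2.imread('pics/end_side.png');cv2.imwrite('pics/endc.png',cv2.resize(im[40:330,150:500],(720,597)))
```

```text
side 1965 1489 angle 58.63219918884539 centre [-0.04230206  0.10136361]
top 2689 1808 angle 58.38545872942821 centre [-0.05763863  0.12557147]
```

View pics/endc.png

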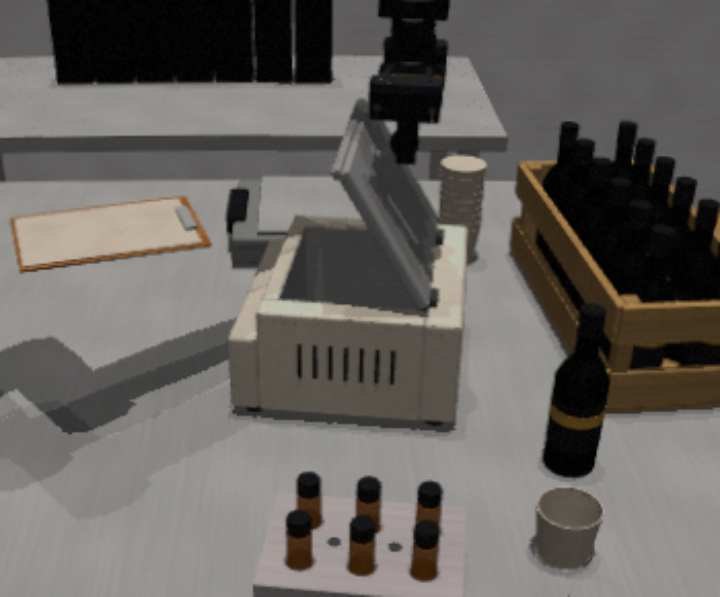

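The side view shows the lid held open at about 59-60 degrees, with the ball in the fingers at (405,145). All six wells are filled with upright vials, (285-440, 480-570).

```bash
python3 -c "
from plant import manip,telemetry
print(telemetry.get_state()['eef_pos']);print(manip.hand_in())"
```

```text
[0.60147388 0.29317332 0.30527045]
the job is handed in; nothing more can be done
None
```

The oil vial is seated upright at the bottom of the block's empty well and released, the lid is held still by its knob at about 59–60 degrees open, and the job is handed in.

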